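# Tip a module out of the packed rack and set it in the keyed dock

### The arm

A 6-joint arm with a two-finger parallel gripper is mounted at the origin on a cart in front of the work surface, level with it; the furniture and walls round the work are solid. World frame = base frame: x ahead of the robot, y to its left, z up, the work surface at z = 0. Lengths are in m, angles in rad, forces in N, time in s.
With the tool pointing down it reaches from about 0.325 to 0.925 m from the base axis. Payload 3.1 kg.
Tool frame: the origin (TCP) lies midway between the tips of the shut fingers; the grasp point (between the pads) lies 19 mm behind it; z points along the fingers, y is the line along which they close (so a half turn about z gives the same grasp; the last joint's range is limited). The gripper opens to 85 mm and grips with 20 to 120 N. Pads are 22 mm wide; open, the fingers measure 114 mm over their backs; the gripper's body (76 mm by 85 mm) begins 54 mm behind the grasp point. The pads swing forward as they close: fully open they stand 13 mm farther back than shut.
Start: joints at [1.15, 0.217, 1.613, -0, 1.311, -0.112], TCP at [0.19, 0.595, 0.231] pointing down, gripper open.
Joint ranges: [-2.75, 2.75], [-0.78, 2.1], [0.31, 2.55], [-1.13, 4.27], [0.13, 2.63], [-2.58, 2.58]. Speed limits (rad/s): [2.79, 2.79, 3.14, 3.14, 3.14, 3.14].

### API

Orientations are given as a 3x3 rotation matrix whose columns are the frame's x, y, z axes.
In Python, from rig import observe, capture, camera_params, finish_job gives the robot as it stands.
- The arm moves only by the tool step_arm, never from a script. Its argument "increments" is a list of rows, each an object with "angular": the turn, a rotation vector about the tool's x, y, z in units of 30 degrees (1.0 is 30 degrees), a list of three; "linear": the shift along the tool's x, y, z in units of 0.03 m (1.0 is 0.03 m), a list of three; "fingers": the finger opening in mm, from 0 to 85.4. A call has 1 to 12 rows; each row shifts and turns the commanded pose from where the row before left it, along the tool's axes as they then stand; what a row does not reach is not made up. A row lasts 1/10 s, in which the tool goes at most 50 mm and 8.59 degrees, less where a joint would pass 70% of its speed; a pose out of reach is approached as far as the arm can. A call with a number of a shift or a turn outside -1 to 1 is refused whole. A call with a gripper value outside its range is refused whole. The fingers move at their own pace and stop on an object; "grip_force" is the grip in N (left out, the last holds). Time passes only in rows, so rows that do not move let the fingers close. It gives the time, the measured TCP pose, the force, the opening and the grip force at its end, in the units of the state.
- observe(): the state, without advancing time (a new reading comes with each control period).
- capture(name): name is "side" or "top"; returns (picture, depth): 420x560x3 uint8, red, green, blue; 420x560 float32, m along the optical axis (not along the pixel's ray), 0 where there is no reading.
- camera_params(name): a dict with "camera_matrix" (3x3 intrinsics, pixels), "R" (3x3) and "t" (3): a world point X has camera coordinates R X + t. Camera axes: x right, y down, z forward; pixel columns grow to the right and rows downward; lengths in m; the calibration is good to about 2 mm. A picture is of the moment at which its call begins. camera_params takes no time and is no camera call.
- finish_job(): hands the job in; it is judged then, once.
The state is a dict: "t": time; "joints": joint angles; "qvel": joint speeds; "tau": joint torques, N m; "tool_pos": TCP position; "orientation": TCP orientation; "contact_force": force on the tool from outside, world axes, zero at the start; "wrist_torque": the same for the moment, N m; "grip_width": finger opening in m; "finger_force": force on a finger pad.
Only numpy, scipy, OpenCV 4.12 (cv2) and the standard library are available. Lean on these libraries where they do the work, as an engineer would, in place of code of your own. Each camera call takes 0.05 s, during which the arm holds its last target. There are 200 camera calls.

### The job

One of the modules packed in the rack has a large round window on its front: pull it by its tab so that its top tips forward from under the keeper rail, then draw it up and out over the front lip. Stand it upright in the black dock, turned so that the rib on its back goes into the dock's notch and it sits fully down, and let go of it without dropping it. Leave the other modules standing in the rack and do not disturb the other things on the table.

Things in the scene. Friction and masses are not known exactly. Their poses are not given: they have to be found in the camera images.
- port_tab (a point): Grasp point of the wanted module (large round window in a black 32 mm collar on its front; in one of the 3 inner places of the row): middle of its pull tab, a black upright plate 8 mm thick (y), 26 high (z), standing 25 out from the front face; this point is 13 mm off the face. All modules have this tab, with 33 mm free between tabs: open the fingers to only 25-35 mm there. Axes: as port_foot.
- port_foot (a point): Centre of the underside of the wanted module's box. z up the module, -x out of its front, y across. Box 50 mm deep (x), 40 thick (y), 120 tall; port_tab is at (-38, 0, 105) mm, the front lower edge at x = -25, the rear face at x = 25, with a key rib mid-way across it: 14 wide, 8 deep, from the foot to 45 mm up.
- port_module: The wanted module as a body, rigid, about 0.1 to 0.2 kg; origin and axes as port_foot. Tipped forward (top to -x) about its front lower edge by 0.15 rad or more its top is out from under the keeper rail; by 0.2 to 0.25 rad it can be drawn up along its own length, then away over the lip.
- rack: Fixed rack, five modules side by side along y at 41.2 mm pitch (1.2 mm gaps). Origin: centre of underside, front is -x. Module floor at z = 6 mm. Lip in front of the feet: x -36 to -30, top z = 20, 5 mm before the modules. Keeper rail over the rear of the tops: x 11 to 42, z 134 to 142 (8 mm above the modules). End cheeks at y = +-107, 142 high; back wall 60 high, inner face x = 36. No straight way up or out.
- dock_floor (a point): Centre of the pocket floor of the fixed black dock, 5 mm above the table. Open-topped pocket 58 mm (x) by 48 (y), walls 15 above its floor and 6 thick, one notch in the +x wall 22 wide, 12 deep, for the key rib. The module goes in with port_foot on this point and its x along this x (tab on the -x side), 4 mm play all round; no other way round goes down.
- dock: The same dock (black walls on a bare aluminium base plate); origin 5 mm below dock_floor, same axes. Base plate 98 x 76 mm.
- socket_module: Neighbouring module of the same box, rib and tab (50 x 40 x 120 mm), with two small rectangular sockets one above the other on its front. Origin: centre of its underside. To be left standing in the rack.
- display_module: Neighbouring module of the same box, rib and tab (50 x 40 x 120 mm), with a rectangular display above three small square keys on its front. Origin: centre of its underside. To be left standing in the rack.
- left_module: Neighbouring module of the same box, rib and tab (50 x 40 x 120 mm), with five horizontal louvre slots on its front; it stands at the left end of the row (+y of the rack). Origin: centre of its underside. To be left standing in the rack.
- right_module: Neighbouring module of the same box, rib and tab (50 x 40 x 120 mm), with five horizontal louvre slots on its front; it stands at the right end of the row (-y of the rack). Origin: centre of its underside. To be left standing in the rack.
- tape_roll: Bystander: roll of cream masking tape lying flat, 77 mm across, 19 high. Origin: centre of its underside.
- sensor_head: Bystander: black round sensor head lying flat, 60 mm across, 22 high. Origin: centre of its underside.
- cage_cube: Bystander: black beam-splitter cube, 39 mm, standing beyond or beside the dock. Origin: centre of its underside.
- clamp_fork_1: Bystander: black forked clamp lying flat, 81 x 26 x 10 mm. Origin: centre of its underside.
- lens_case_0: Bystander: black round lens case, 39 mm across, 16 high. Origin: centre of its underside.
- marker_1: Bystander: marker pen with a red cap lying flat, 133 mm long, 11 thick. Origin: centre of its underside.

How it is judged:
By the outcome, as a careful person would: the job done as asked, in the order asked, and still so for the second after the job is handed in, with the robot touching nothing.
It also fails if it takes over 48 s, if anything falls off the work surface, if the arm or the gripper's body presses on something with over 40 N, if the wrist force passes 120 N, or if a joint passes its speed limit or range.

## Working session

There is one attempt and no reset: what is moved stays moved. The work goes in short steps, Python scripts to look and compute and a tool call to move; the robot and the scene stay as the last step left them, time stands still between calls to the robot, and variables do not carry over. Pictures are saved under pics/ and viewed, at most 12 in all, crops included, and the job is handed in when it is done.

Besides the shell and the picture viewer there is one more tool, called after "Request:" in YAML: its name, and indented under it one key for each argument. step_arm: Moves the arm, as the interface text tells. Shifts and turns lie within -1 to 1; 1 stands for 0.03 m of shift or 30 degrees of turn. Its arguments: {"type":"object","properties":{"increments":{"type":"array"},"grip_force":{"type":"number"}},"required":["increments"]}

```bash
mkdir -p pics; cat > h.py <<'E'
import numpy as np, cv2
from rig import observe, capture, camera_params, finish_job
def snap(n,tag):
    p,d=capture(n); cv2.imwrite(f'pics/{tag}.png',cv2.cvtColor(p,cv2.COLOR_RGB2BGR)); np.save(f'pics/{tag}.npy',d); return p,d
def w(n,d,u,v,z=None):
    c=camera_params(n);K=np.array(c['camera_matrix']);R=np.array(c['R']);t=np.array(c['t'])
    r=np.linalg.inv(K)@[u,v,1.0]
    if z is None: return R.T@(r*d[int(v),int(u)]-t)
    o=-R.T@t; q=R.T@r; return o+q*(z-o[2])/q[2]
def px(n,X):
    c=camera_params(n);p=np.array(c['camera_matrix'])@(np.array(c['R'])@X+np.array(c['t']));return p[:2]/p[2]
E
python3 - <<'E'
from h import *
for n in('side','top'):
    snap(n,n+'0'); c=camera_params(n); print(n,-np.array(c['R']).T@np.array(c['t']),np.array(c['R']).round(3).tolist(),np.array(c['camera_matrix']).round(0).tolist())
print(observe())
E
```

```text
side [0.4202998 0.8094875 0.6923207] [[-0.992, -0.122, 0.013], [-0.083, 0.589, -0.804], [0.091, -0.799, -0.595]] [[421.0, 0.0, 277.0], [0.0, 421.0, 204.0], [0.0, 0.0, 1.0]]
top [ 0.42966516 -0.00584186  1.65446393] [[0.004, -1.0, -0.019], [-0.998, -0.003, -0.057], [0.057, 0.019, -0.998]] [[509.0, 0.0, 279.0], [0.0, 509.0, 202.0], [0.0, 0.0, 1.0]]
{'t': 0.1, 'joints': array([ 1.14979198e+00,  2.17688692e-01,  1.61478138e+00, -1.45402345e-05,
        1.31133596e+00, -1.12215455e-01]), 'qvel': array([ 0.00075816, -0.00144774, -0.00398714,  0.00066943,  0.00104595,
       -0.00171386]), 'tau': array([-5.19577725e-06, -3.98075187e+01, -3.04971242e+01, -7.25614359e-05,
        4.28412604e-03, -1.28252417e-06]), 'tool_pos': array([0.18962581, 0.59475582, 0.23008866]), 'orientation': array([[-9.52703364e-01,  3.03900486e-01, -8.91732402e-04],
       [ 3.03901705e-01,  9.52701239e-01, -2.02585004e-03],
       [ 2.33897751e-04, -2.20103314e-03, -9.99997550e-01]]), 'contact_force': array([ 0.19371582,  0.4330443 , -0.55280077]), 'wrist_torque': array([ 0.00615675, -0.03826426,  0.01366347]), 'finger_force': 0.0, 'grip_width': 0.08563256084242123}
```

View pics/side0.png

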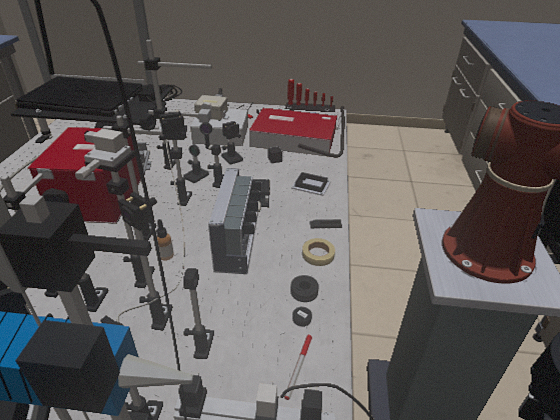

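View pics/top0.png

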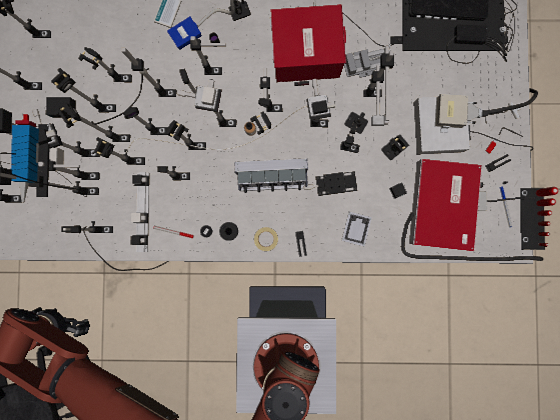

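```bash
python3 - <<'E'
from h import *
a=cv2.imread('pics/side0.png')[160:280,200:290]; b=cv2.imread('pics/top0.png')[150:200,225:315]; c=cv2.imread('pics/top0.png')[205:250,315:395]
A=cv2.resize(a,None,fx=4.9,fy=4.9,interpolation=3)[:590]
B=cv2.resize(b,(350,195),interpolation=3);C=cv2.resize(c,(350,197),interpolation=3)
o=np.zeros((590,800,3),np.uint8);o[:A.shape[0],:A.shape[1]]=A
o[:195,445:795]=B;o[200:397,445:795]=C
cv2.imwrite('pics/c1.png',o)
d=np.load('pics/top0.npy');D=np.load('pics/side0.npy')
for u,v in((271,165),(271,178),(237,164),(305,163),(355,228),(355,150),(265,238)):print(u,v,w('top',d,u,v))
for u,v in((262,190),(232,190),(240,180),(311,183)):print(u,v,w('side',D,u,v))
E
```

```text
271 165 [0.62626763 0.04614347 0.14121816]
271 178 [0.58905716 0.04656146 0.12327314]
237 164 [0.62974971 0.14860662 0.13632842]
305 163 [ 0.63208638 -0.05544297  0.14399856]
355 228 [ 0.43979675 -0.22154708  0.00541922]
355 150 [ 0.69206214 -0.22147062  0.01457856]
265 238 [0.40627255 0.06915423 0.00286974]
262 190 [ 0.56796992 -0.12771676  0.03667797]
232 190 [0.61361306 0.02723764 0.1382434 ]
240 180 [ 0.60790259 -0.03686484  0.12468203]
311 183 [ 0.43779228 -0.2310414   0.00377902]
```

View pics/c1.png

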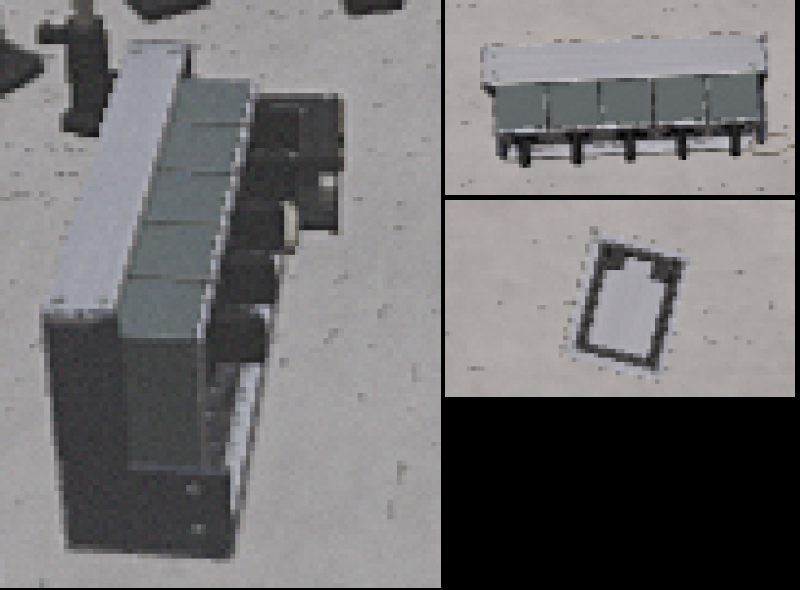

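```bash
python3 - <<'E'
from h import *
f=lambda x,y:(225+(x-445)/3.889-.4,150+y/3.9-.4)
P=[w('top',None,*f(x,y),z=.142) for x,y in((482,48),(766,34),(766,72),(482,86))]
for p in P:print(p.round(4))
# rack x axis: rail x 11..42, y +-~110
l=(P[0]+P[3])/2;r=(P[1]+P[2])/2;yv=(l-r);print(np.linalg.norm(yv));yv/=np.linalg.norm(yv);xv=np.array([yv[1],-yv[0],0]);m=(l+r)/2
o=m-xv*.0265;o[2]=0;print('rack',o,np.degrees(np.arctan2(xv[1],xv[0])))
g=lambda x,y:(315+(x-445)/4.375-.4,205+(y-200)/4.378-.4)
Q=[w('top',None,*g(x,y),z=.0025) for x,y in((595,232),(688,262),(658,377),(567,347))]
for a,b in zip(Q,Q[1:]+Q[:1]):print('dock',a.round(4),np.linalg.norm(b-a).round(4),np.degrees(np.arctan2(*(b-a)[[1,0]])).round(1))
Q2=[w('top',None,*g(x,y),z=.020) for x,y in((604,239),(686,262),(657,368),(575,345))]
for a,b in zip(Q2,Q2[1:]+Q2[:1]):print('wall',a.round(4),np.linalg.norm(b-a).round(4),np.degrees(np.arctan2(*(b-a)[[1,0]])).round(1))
print(np.mean(Q,0),np.mean(Q2,0))
ims={n:np.mean([capture(n)[0].astype(float) for _ in range(6)],0).clip(0,255).astype(np.uint8)[...,::-1] for n in('side','top')}
out=np.zeros((590,800,3),np.uint8)
R=np.c_[xv,yv,[0,0,1]]
for k,n in enumerate(ims):
  S=3.5
  src=[];dst=[]
  for yy in(.103,-.103):
    for zz in(.006,.126):
      src.append(px(n,o+R@[-.026,yy,zz]));dst.append([(.103-yy)*1000*S+30,(.126-zz)*500*S*1.2+(0 if k==0 else 290)])
  H=cv2.getPerspectiveTransform(np.float32(src),np.float32(dst))
  W=cv2.warpPerspective(ims[n],H,(800,590),flags=2)
  s=slice(0,280) if k==0 else slice(285,590); out[s]=W[s]
cv2.imwrite('pics/c2.png',out)
for i in range(5):print(i,[px(n,o+R@[-.025,(2-i)*.0412,.06]).round(1).tolist() for n in ims])
E
```

```text
[0.6353 0.1567 0.142 ]
[ 0.6464 -0.0619  0.142 ]
[ 0.6172 -0.0619  0.142 ]
[0.6059 0.1565 0.142 ]
0.2188000339960821
rack [0.5997468  0.04600249 0.        ] 2.9290882870016546
dock [ 0.4918 -0.2024  0.0025] 0.072 -107.8
dock [ 0.4699 -0.2709  0.0025] 0.0878 165.1
dock [ 0.385  -0.2484  0.0025] 0.0704 72.0
dock [ 0.4068 -0.1814  0.0025] 0.0876 -13.8
wall [ 0.4861 -0.2069  0.02  ] 0.0621 -105.5
wall [ 0.4694 -0.2667  0.02  ] 0.0803 164.4
wall [ 0.3921 -0.2451  0.02  ] 0.0619 74.6
wall [ 0.4085 -0.1854  0.02  ] 0.0804 -15.5
[ 0.43838042 -0.22578169  0.0025    ] [ 0.43901638 -0.2260136   0.02      ]
0 [[243.5, 245.9], [246.1, 185.9]]
1 [[245.9, 233.8], [259.2, 185.2]]
2 [[248.2, 222.5], [272.2, 184.6]]
3 [[250.3, 212.0], [285.3, 184.0]]
4 [[252.3, 202.1], [298.4, 183.3]]
```

View pics/c2.png

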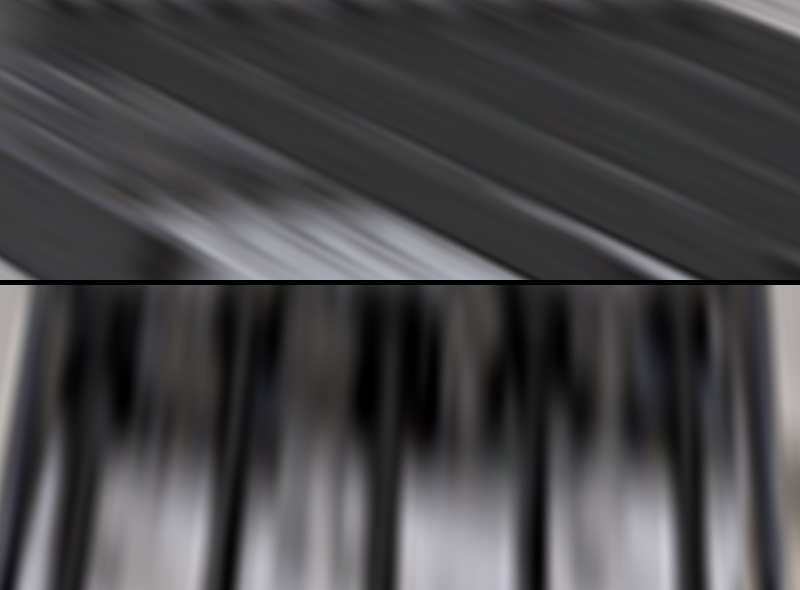

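```bash
python3 - <<'E'
from h import *
o=np.array([.5997,.0460,0]);a=np.radians(2.93);R=np.array([[np.cos(a),-np.sin(a),0],[np.sin(a),np.cos(a),0],[0,0,1]])
fr=[capture('side') for _ in range(6)]
im=np.mean([f[0].astype(float) for f in fr],0).clip(0,255).astype(np.uint8)[...,::-1]
D=np.median([f[1] for f in fr],0);np.save('pics/Dm.npy',D)
for v in range(198,214,2):
  print(v,[(u,*(1000*(R.T@(w('side',D,u,v)-o))).round().astype(int)) for u in range(255,264,2)])
for i in range(5):
  print(i,'tab tip top',px('side',o+R@[-.05,(2-i)*.0412,.124]).round(1),'bot',px('side',o+R@[-.05,(2-i)*.0412,.098]).round(1),'face top',px('side',o+R@[-.025,(2-i)*.0412,.126]).round(1), px('side',o+R@[-.025,(2-i)*.0412,.06]).round(1))
c=cv2.resize(im[170:260,232:277],(400,800)[::1] if 0 else (300,600),interpolation=3)
t=np.mean([capture('top')[0].astype(float) for _ in range(12)],0).clip(0,255).astype(np.uint8)[...,::-1]
T=cv2.resize(t[170:196,232:312],(480,300),interpolation=3)
out=np.zeros((600,800,3),np.uint8);out[:,:300]=c;out[:300,310:790]=np.clip(T.astype(float)*1.0,0,255)
out[300:,310:790]=np.clip(T.astype(float)*2,0,255)
cv2.imwrite('pics/c3.png',out)
E
```

```text
198 [(255, np.int64(-38), np.int64(-37), np.int64(106)), (257, np.int64(-43), np.int64(-36), np.int64(107)), (259, np.int64(-47), np.int64(-38), np.int64(106)), (261, np.int64(-38), np.int64(-171), np.int64(10)), (263, np.int64(-43), np.int64(-172), np.int64(10))]
200 [(255, np.int64(-38), np.int64(-38), np.int64(99)), (257, np.int64(-42), np.int64(-39), np.int64(99)), (259, np.int64(-35), np.int64(-143), np.int64(24)), (261, np.int64(-39), np.int64(-161), np.int64(10)), (263, np.int64(-44), np.int64(-162), np.int64(10))]
202 [(255, np.int64(-43), np.int64(2), np.int64(123)), (257, np.int64(-47), np.int64(1), np.int64(123)), (259, np.int64(-37), np.int64(-124), np.int64(31)), (261, np.int64(-40), np.int64(-152), np.int64(10)), (263, np.int64(-45), np.int64(-152), np.int64(11))]
204 [(255, np.int64(-43), np.int64(2), np.int64(118)), (257, np.int64(-47), np.int64(1), np.int64(117)), (259, np.int64(-38), np.int64(-116), np.int64(30)), (261, np.int64(-40), np.int64(-143), np.int64(10)), (263, np.int64(-46), np.int64(-144), np.int64(10))]
206 [(255, np.int64(-43), np.int64(4), np.int64(11
[... 699 characters left out ...]
int64(-130), np.int64(0))]
212 [(255, np.int64(-47), np.int64(40), np.int64(124)), (257, np.int64(-35), np.int64(-99), np.int64(17)), (259, np.int64(-37), np.int64(-120), np.int64(0)), (261, np.int64(-43), np.int64(-119), np.int64(1)), (263, np.int64(-48), np.int64(-123), np.int64(-1))]
0 tab tip top [254.2 224.2] bot [254.4 233.5] face top [242.5 222.8] [243.5 245.9]
1 tab tip top [256.3 212.4] bot [256.5 221.5] face top [245. 211.] [245.9 233.8]
2 tab tip top [258.3 201.4] bot [258.5 210.4] face top [247.4 200.1] [248.2 222.5]
3 tab tip top [260.2 191.1] bot [260.3 200. ] face top [249.6 189.9] [250.3 212. ]
4 tab tip top [261.9 181.5] bot [262.  190.3] face top [251.7 180.3] [252.3 202.1]
```

View pics/c3.png

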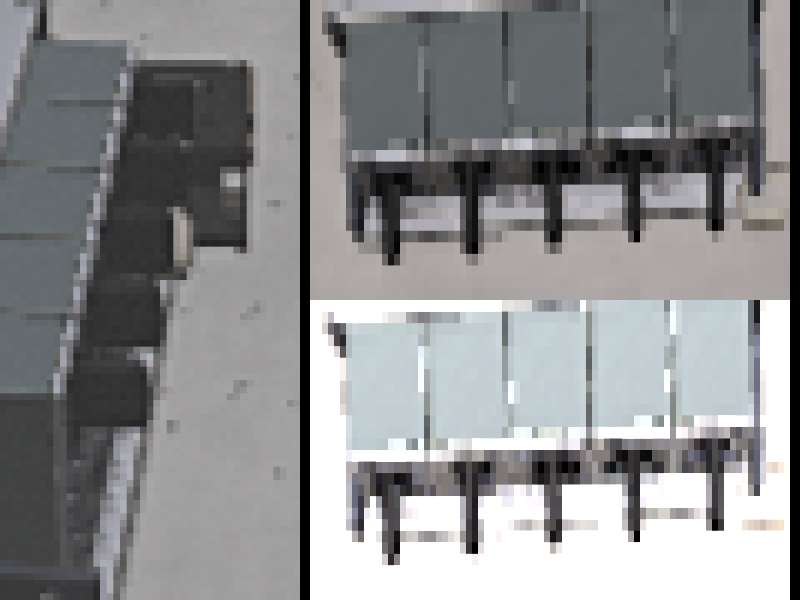

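```bash
python3 - <<'E'
from h import *
o=np.array([.5997,.0460,0]);a=np.radians(2.93);R=np.array([[np.cos(a),-np.sin(a),0],[np.sin(a),np.cos(a),0],[0,0,1]])
t=np.mean([capture('top')[0].astype(float) for _ in range(25)],0)
s=np.mean([capture('side')[0].astype(float) for _ in range(25)],0)
np.save('pics/t.npy',t);np.save('pics/s.npy',s)
for i in range(5):
  print(i,[px('top',o+R@[x,(2-i)*.0412,z]).round(1).tolist() for x,z in((-.025,.126),(-.025,.092),(-.025,.066),(-.025,.006),(-.05,.118),(-.033,.02))], [px('top',o+R@[-.025,(2-i)*.0412+dy,.066])[0].round(1).tolist() for dy in (.02,-.02)])
np.set_printoptions(linewidth=400)
g=t.mean(2).round().astype(int)
for v in range(176,192):print(v,' '.join('%3d'%q for q in g[v,236:310]))
print('R-B')
for v in range(180,187):print(v,' '.join('%3d'%q for q in (t[v,236:310,0]-t[v,236:310,2]).round()))
E
```

```text
0 [[244.3, 184.0], [245.3, 185.0], [246.0, 185.7], [247.5, 187.4], [244.9, 192.4], [247.2, 189.5]] [239.6, 252.3]
1 [[257.9, 183.3], [258.6, 184.3], [259.1, 185.1], [260.1, 186.7], [258.5, 191.8], [260.0, 188.8]] [252.7, 265.4]
2 [[271.6, 182.6], [271.9, 183.7], [272.2, 184.4], [272.8, 186.1], [272.0, 191.1], [272.7, 188.2]] [265.8, 278.6]
3 [[285.2, 182.0], [285.3, 183.0], [285.3, 183.8], [285.4, 185.5], [285.6, 190.4], [285.5, 187.6]] [278.9, 291.7]
4 [[298.8, 181.3], [298.6, 182.4], [298.4, 183.2], [298.1, 184.9], [299.2, 189.8], [298.3, 187.0]] [292.1, 304.8]
176 170 122 105 104 104 104 103 102 103 103 104 103 102 101 129  85  98 105 104 103 103 103 103 104 103 103 103 104  77  99 104 104 103 102 103 103 104 103 102 103 103 106  54  99 105 103 103 103 104 103 103 102 102 103 102 128  96 100 103 103 104 104 103 102 102 102 102 103 104  84  59 122 168 173
177 170 105  99 104 104 103 103 103 104 103 102 102 102 101 131  83  98 105 104 103 103 103 103 103 103 103 103 103  88 126 110 102 103 103 103 103 102 102 103 103 103 105  74 101 104 103 103 104 103 103 102 102 103 102 101 131  8
[... 5673 characters left out ...]
   1  -1   0  -1  -1  -1   3   2   2  -4  -2   4   4   1   0   0   1  -1  -4  -2  -1 -10  -3  13  14
185   8   5  -4  -4   3   2   1  -4   0   1   1  -1  -4  -7  -4   3   6   3   3   4   3   0   0   0  -7  -7  -4   2   1   4   5   4   1   1   1   0   1   1   3   2   1  -7   2   3   1  -2  -2  -2  -2   0   1  -4  -3  -2  -4  -3  -3  -3  -5  -5  -5  -6  -3   1  -2  -5  -5  -7   8   5 -10  -3  15  15
186   9   9  -1 -10   0   5   3  -1   1   1  -5   0   1   1   0  -3   1   4   5  -4  -1   0   2   1   0  -1   0   1  -5  -1  -2  -1  -2  -4  -3  -1   2   0  -5  -5  -4  -5  -5  -5  -5  -6  -5  -6  -3   0   0  -1  -1  -3  -1  -2  -3  -4  -5  -5  -4  -4  -2   1  -2  -4  -8   6  14   4  -5   5   7   7
```

```bash
cat >> h.py <<'E'
from scipy.spatial.transform import Rotation as Ro
o=np.array([.5997,.0460,0]);RA=2.93
def down(yaw,tip=0):   # module-x yaw (deg), tip forward rad -> tool R ; tool x=-mod x, y=mod y, z=-mod z
    M=Ro.from_euler('z',yaw,degrees=True)*Ro.from_euler('y',-tip)
    return M.as_matrix()@np.diag([-1,1,-1])
def plan(wps,f):
    s=observe();p=s['tool_pos'].copy();Q=s['orientation'].copy();print('t',s['t'],p.round(4))
    for T,QT in wps:
        T=np.array(T);n=0
        while n<40:
            d=Q.T@(T-p);r=Ro.from_matrix(Q.T@QT).as_rotvec(degrees=True)
            k=max(np.abs(d).max()/.03,np.linalg.norm(d)/.045,np.linalg.norm(r)/8,1e-9)
            if k<.02:break
            k=max(k,1);d=(d/k/.03).round(2);r=(r/k/30).round(3)
            print('{"linear":%s,"angular":%s,"fingers":%d},'%(d.tolist(),r.tolist(),f))
            p=p+Q@d*.03;Q=Q@Ro.from_rotvec(r*30,degrees=True).as_matrix();n+=1
            if k==1:break
        print('#',p.round(4))
E
python3 - <<'E'
from h import *
d=np.load('pics/top0.npy')
c=camera_params('top');K=np.array(c['camera_matrix']);R=np.array(c['R']);t=np.array(c['t'])
v,u=np.mgrid[:420,:560];X=(np.stack([u,v,np.ones_like(u)],-1)@np.linalg.inv(K).T*d[...,None]-t)@R
for x in np.arange(.2,.75,.05):
  print('%.2f'%x,[int(1000*X[(abs(X[...,0]-x)<.025)&(abs(X[...,1]-y)<.025)&(d>0)][:,2].max(initial=0)) for y in np.arange(.6,-.4,-.05)])
plan([([.33,.42,.30],down(2.93)),([.42,.12,.27],down(2.93)),([.5629,.0029,.20],down(2.93))],30)
E
```

```text
0.20 [577, 593, 605, 611, 0, 0, 0, 0, 0, 0, 0, 0, 0, 0, 0, 0, 0, 0, 0, 0]
0.25 [577, 587, 0, 0, 0, 0, 0, 0, 0, 0, 0, 0, 0, 0, 0, 0, 0, 0, 0, 0]
0.30 [0, 146, 145, 0, 0, 0, 0, 0, 0, 0, 0, 0, 0, 0, 0, 0, 0, 0, 0, 0]
0.35 [10, 240, 166, 29, 9, 12, 11, 10, 10, 11, 24, 25, 11, 17, 10, 14, 10, 15, 10, 33]
0.40 [232, 263, 88, 91, 9, 20, 18, 26, 28, 30, 28, 27, 10, 18, 11, 9, 28, 29, 7, 43]
0.45 [272, 268, 88, 93, 18, 18, 21, 27, 32, 31, 25, 29, 9, 19, 11, 11, 31, 26, 12, 52]
0.50 [10, 13, 87, 89, 12, 11, 16, 11, 10, 13, 9, 11, 12, 11, 13, 10, 25, 23, 12, 9]
0.55 [524, 659, 40, 36, 12, 15, 10, 11, 10, 129, 132, 130, 130, 128, 38, 44, 44, 18, 13, 47]
0.60 [408, 656, 87, 90, 11, 218, 15, 10, 10, 150, 148, 152, 149, 148, 41, 45, 42, 10, 9, 44]
0.65 [409, 261, 266, 172, 12, 69, 306, 10, 10, 147, 150, 151, 152, 151, 10, 10, 11, 11, 12, 127]
0.70 [382, 384, 296, 189, 179, 298, 307, 270, 31, 56, 337, 339, 11, 10, 13, 12, 196, 329, 131, 133]
t 4.1 [0.1899 0.5955 0.2313]
{"linear":[-1.0, -0.67, -0.37],"angular":[0.0, 0.0, -0.11],"fingers":30},
{"linear":[-1.0, -0.75, -0.38],"angular":[0.0, 0.0, -0.11
[... 834 characters left out ...]
0},
{"linear":[-0.24, -1.0, 0.1],"angular":[0.0, 0.0, -0.0],"fingers":30},
{"linear":[-0.25, -1.0, 0.09],"angular":[0.0, 0.0, -0.0],"fingers":30},
{"linear":[-0.24, -1.0, 0.1],"angular":[0.0, 0.0, -0.0],"fingers":30},
{"linear":[-0.04, -0.14, 0.01],"angular":[0.0, 0.0, -0.0],"fingers":30},
# [0.4201 0.1199 0.27  ]
{"linear":[-1.0, -0.91, 0.51],"angular":[0.0, 0.0, -0.0],"fingers":30},
{"linear":[-1.0, -0.91, 0.51],"angular":[0.0, 0.0, -0.0],"fingers":30},
{"linear":[-1.0, -0.91, 0.51],"angular":[0.0, 0.0, -0.0],"fingers":30},
{"linear":[-1.0, -0.91, 0.52],"angular":[0.0, 0.0, -0.0],"fingers":30},
{"linear":[-0.55, -0.5, 0.28],"angular":[0.0, 0.0, -0.0],"fingers":30},
# [0.5628 0.0028 0.2001]
```

```bash
python3 - <<'E'
from h import *
plan([([.215,.43,.31],down(2.93)),([.41,.12,.28],down(2.93)),([.5629,.0029,.16],down(2.93))],30)
E
```

```text
t 4.1 [0.1899 0.5955 0.2313]
{"linear":[-0.49, -1.0, -0.52],"angular":[0.0, 0.0, -0.137],"fingers":30},
{"linear":[-0.41, -1.0, -0.51],"angular":[0.0, 0.0, -0.133],"fingers":30},
{"linear":[-0.33, -1.0, -0.5],"angular":[0.0, 0.0, -0.13],"fingers":30},
{"linear":[-0.26, -1.0, -0.48],"angular":[0.0, 0.0, -0.127],"fingers":30},
{"linear":[-0.18, -1.0, -0.48],"angular":[0.0, 0.0, -0.126],"fingers":30},
{"linear":[-0.03, -0.28, -0.13],"angular":[0.0, 0.0, -0.034],"fingers":30},
# [0.2149 0.43   0.3099]
{"linear":[-0.56, -1.0, 0.09],"angular":[0.0, 0.0, -0.0],"fingers":30},
{"linear":[-0.56, -1.0, 0.09],"angular":[0.0, 0.0, -0.0],"fingers":30},
{"linear":[-0.56, -1.0, 0.09],"angular":[0.0, 0.0, -0.0],"fingers":30},
{"linear":[-0.56, -1.0, 0.1],"angular":[0.0, 0.0, -0.0],"fingers":30},
{"linear":[-0.56, -1.0, 0.09],"angular":[0.0, 0.0, -0.0],"fingers":30},
{"linear":[-0.56, -1.0, 0.1],"angular":[0.0, 0.0, -0.0],"fingers":30},
{"linear":[-0.56, -1.0, 0.09],"angular":[0.0, 0.0, -0.0],"fingers":30},
{"linear":[-0.56, -1.0, 0.1],"angular":[0.0, 0.0, -0.0],"fingers":30},
{"linear":[-0.56, -1.0, 0.09],"angular":[0.0, 0.0, -0.0],"fingers":30},
{"linear":[-0.56, -1.0, 0.1],"angular":[0.0, 0.0, -0.0],"fingers":30},
{"linear":[-0.37, -0.65, 0.06],"angular":[0.0, 0.0, -0.0],"fingers":30},
# [0.41   0.12   0.2799]
{"linear":[-0.97, -0.82, 0.79],"angular":[0.0, 0.0, -0.0],"fingers":30},
{"linear":[-0.97, -0.83, 0.79],"angular":[0.0, 0.0, -0.0],"fingers":30},
{"linear":[-0.97, -0.82, 0.79],"angular":[0.0, 0.0, -0.0],"fingers":30},
{"linear":[-0.97, -0.82, 0.79],"angular":[0.0, 0.0, -0.0],"fingers":30},
{"linear":[-0.96, -0.83, 0.8],"angular":[0.0, 0.0, -0.0],"fingers":30},
{"linear":[-0.05, -0.04, 0.04],"angular":[0.0, 0.0, -0.0],"fingers":30},
# [0.5629 0.0028 0.1599]
```

Request:
step_arm:
  increments:
    - {"linear": [-0.49,-1.0,-0.52],"angular": [0,0,-0.137],"fingers": 30}
    - {"linear": [-0.41,-1.0,-0.51],"angular": [0,0,-0.133],"fingers": 30}
    - {"linear": [-0.33,-1.0,-0.5],"angular": [0,0,-0.13],"fingers": 30}
    - {"linear": [-0.26,-1.0,-0.48],"angular": [0,0,-0.127],"fingers": 30}
    - {"linear": [-0.18,-1.0,-0.48],"angular": [0,0,-0.126],"fingers": 30}
    - {"linear": [-0.03,-0.28,-0.13],"angular": [0,0,-0.034],"fingers": 30}
    - {"linear": [-0.56,-1.0,0.09],"angular": [0,0,0],"fingers": 30}
    - {"linear": [-0.56,-1.0,0.09],"angular": [0,0,0],"fingers": 30}
    - {"linear": [-0.56,-1.0,0.09],"angular": [0,0,0],"fingers": 30}
    - {"linear": [-0.56,-1.0,0.09],"angular": [0,0,0],"fingers": 30}
    - {"linear": [-0.56,-1.0,0.09],"angular": [0,0,0],"fingers": 30}

```text
t: 5.2
tool_pos: [0.3069, 0.2838, 0.2961]
orientation: [[-0.999, -0.051, 0.0], [-0.051, 0.999, 0.001], [-0.0, 0.001, -1.0]]
contact_force: [0.4, 0.2, 0.1]
grip_width: 0.03
finger_force: 0.0
```

Request:
step_arm:
  increments:
    - {"linear": [-0.56,-1.0,0.09],"angular": [0,0,0],"fingers": 30}
    - {"linear": [-0.56,-1.0,0.09],"angular": [0,0,0],"fingers": 30}
    - {"linear": [-0.56,-1.0,0.09],"angular": [0,0,0],"fingers": 30}
    - {"linear": [-0.56,-1.0,0.09],"angular": [0,0,0],"fingers": 30}
    - {"linear": [-0.56,-1.0,0.09],"angular": [0,0,0],"fingers": 30}
    - {"linear": [-0.37,-0.65,0.06],"angular": [0,0,0],"fingers": 30}

```text
t: 5.8
tool_pos: [0.4111, 0.1186, 0.2806]
orientation: [[-0.999, -0.049, 0.0], [-0.049, 0.999, -0.0], [-0.0, -0.0, -1.0]]
contact_force: [0.8, 0.3, -0.5]
grip_width: 0.0298
finger_force: 0.0
```

Request:
step_arm:
  increments:
    - {"linear": [-0.97,-0.82,0.79],"angular": [0,0,0],"fingers": 30}
    - {"linear": [-0.97,-0.82,0.79],"angular": [0,0,0],"fingers": 30}
    - {"linear": [-0.97,-0.82,0.79],"angular": [0,0,0],"fingers": 30}
    - {"linear": [-0.97,-0.82,0.79],"angular": [0,0,0],"fingers": 30}
    - {"linear": [-0.96,-0.83,0.8],"angular": [0,0,0],"fingers": 30}
    - {"linear": [0,0,0],"angular": [0,0,0],"fingers": 30}

```text
t: 6.4
tool_pos: [0.5614, 0.0021, 0.1562]
orientation: [[-0.999, -0.047, -0.008], [-0.047, 0.999, 0.0], [0.008, 0.001, -1.0]]
contact_force: [-0.8, 0.6, -0.3]
grip_width: 0.0302
finger_force: 0.0
```

```bash
python3 - <<'E'
from h import *
s,_=snap('side','s1');
a=cv2.imread('pics/s1.png')[150:240,205:325];cv2.imwrite('pics/c4.png',cv2.resize(a,(720,540),interpolation=3))
plan([([.5629,.0029,.092],down(2.93))],30)
E
```

```text
t 6.45 [0.5606 0.0035 0.1583]
{"linear":[-0.04, -0.01, 1.0],"angular":[0.001, -0.006, -0.003],"fingers":30},
{"linear":[-0.04, -0.01, 1.0],"angular":[0.002, -0.006, -0.002],"fingers":30},
{"linear":[-0.0, -0.01, 0.21],"angular":[-0.0, -0.001, -0.001],"fingers":30},
# [0.5628 0.0027 0.092 ]
```

View pics/c4.png

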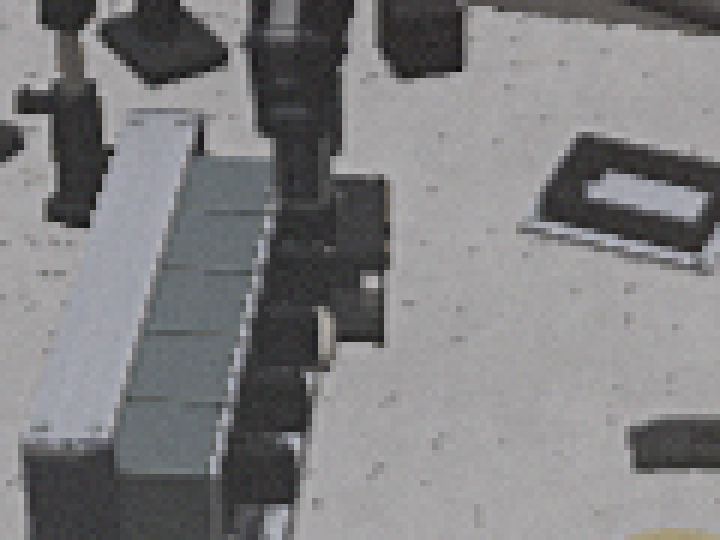

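Request:
step_arm:
  increments:
    - {"linear": [-0.02,-0.01,0.7],"angular": [0,-0.006,0],"fingers": 30}
    - {"linear": [-0.02,-0.01,0.7],"angular": [0,-0.006,0],"fingers": 30}
    - {"linear": [-0.02,-0.01,0.6],"angular": [0,0,0],"fingers": 30}
    - {"linear": [0,0,0.2],"angular": [0,0,0],"fingers": 30}
    - {"linear": [0,0,0],"angular": [0,0,0],"fingers": 30}

```text
t: 6.95
tool_pos: [0.5626, 0.0044, 0.0962]
orientation: [[-0.999, -0.052, 0.005], [-0.052, 0.999, 0.001], [-0.005, 0.0, -1.0]]
contact_force: [-0.9, 0.7, 0.8]
grip_width: 0.0303
finger_force: 0.0
```

Request:
step_arm:
  increments:
    - {"linear": [0,-0.03,0.12],"angular": [0,0,0],"fingers": 30}
    - {"linear": [0,0,0],"angular": [0,0,0],"fingers": 15}
    - {"linear": [0,0,0],"angular": [0,0,0],"fingers": 4}
    - {"linear": [0,0,0],"angular": [0,0,0],"fingers": 4}
    - {"linear": [0,0,0],"angular": [0,0,0],"fingers": 4}
  grip_force: 60

```text
t: 7.45
tool_pos: [0.5641, 0.0027, 0.0939]
orientation: [[-0.999, -0.051, 0.008], [-0.051, 0.999, 0.001], [-0.008, 0.0, -1.0]]
contact_force: [-0.7, 1.6, 5.6]
grip_width: 0.0072
finger_force: 59.1
```

```bash
python3 - <<'E'
from h import *
W=Ro.from_euler('z',RA,degrees=True).as_matrix()
E=o+W@[-.025,-.0412,.006]
T0=o+W@[-.038,-.0412,.0925]; print(T0,observe()['tool_pos'])
T0=.5*T0+.5*observe()['tool_pos']
wps=[]
for th in np.arange(.04,.241,.04):
    A=W@Ro.from_euler('y',-th).as_matrix()@W.T
    wps.append((E+A@(T0-E)+[0,0,.0005],down(RA,th)))
plan(wps,4)
E
```

```text
[0.56385565 0.00291146 0.0925    ] [0.56412217 0.00269506 0.09387212]
t 7.45 [0.5641 0.0027 0.0939]
{"linear":[0.12, 0.0, 0.02],"angular":[0.0, -0.061, -0.001],"fingers":4},
# [0.5605 0.0025 0.0932]
{"linear":[0.12, 0.0, 0.02],"angular":[0.0, -0.077, 0.0],"fingers":4},
# [0.557  0.0023 0.0925]
{"linear":[0.11, 0.0, 0.02],"angular":[0.0, -0.076, 0.0],"fingers":4},
# [0.5537 0.0022 0.0916]
{"linear":[0.12, 0.0, 0.02],"angular":[0.0, -0.077, 0.0],"fingers":4},
# [0.5502 0.002  0.0906]
{"linear":[0.11, 0.0, 0.02],"angular":[0.0, -0.076, 0.0],"fingers":4},
# [0.5471 0.0018 0.0895]
{"linear":[0.12, 0.0, 0.02],"angular":[0.0, -0.076, 0.0],"fingers":4},
# [0.5437 0.0016 0.0882]
```

Request:
step_arm:
  increments:
    - {"linear": [0.12,0,0.015],"angular": [0,-0.077,0],"fingers": 4}
    - {"linear": [0.12,0,0.02],"angular": [0,-0.077,0],"fingers": 4}
    - {"linear": [0.12,0,0.02],"angular": [0,-0.077,0],"fingers": 4}
    - {"linear": [0,0,0],"angular": [0,0,0],"fingers": 4}

```text
t: 7.85
tool_pos: [0.5531, 0.0017, 0.0914]
orientation: [[-0.99, -0.05, 0.13], [-0.05, 0.999, 0.006], [-0.13, -0.001, -0.991]]
contact_force: [0.7, 0.7, 0.6]
grip_width: 0.007
finger_force: 58.7
```

Request:
step_arm:
  increments:
    - {"linear": [0.12,0,0.02],"angular": [0,-0.077,0],"fingers": 4}
    - {"linear": [0.11,0,0.02],"angular": [0,-0.077,0],"fingers": 4}
    - {"linear": [0.12,0,0.02],"angular": [0,-0.077,0],"fingers": 4}
    - {"linear": [0,0,0],"angular": [0,0,0],"fingers": 4}

```text
t: 8.25
tool_pos: [0.543, 0.0012, 0.0876]
orientation: [[-0.968, -0.05, 0.248], [-0.049, 0.999, 0.012], [-0.248, -0.0, -0.969]]
contact_force: [1.8, 0.1, 0.2]
grip_width: 0.0069
finger_force: 58.9
```

```bash
python3 - <<'E'
from h import *
snap('side','s2');snap('top','t2')
a=cv2.imread('pics/s2.png')[150:240,215:305];b=cv2.imread('pics/t2.png')[150:200,240:315]
out=np.zeros((400,800,3),np.uint8);out[:,:400]=cv2.resize(a,(400,400),interpolation=3);out[:267,400:]=cv2.resize(b,(400,267),interpolation=3)
cv2.imwrite('pics/c5.png',out)
s=observe();print(s['tool_pos'],s['orientation'][:,2],s['contact_force'],s['wrist_torque'],s['grip_width'])
E
```

```text
[0.54318572 0.00124834 0.08755252] [ 0.24551425  0.01208882 -0.9693176 ] [ 0.21366528 -0.66750351  2.14688189] [-0.02635952 -0.00295773 -0.03412268] 0.007060251552741354
```

View pics/c5.png

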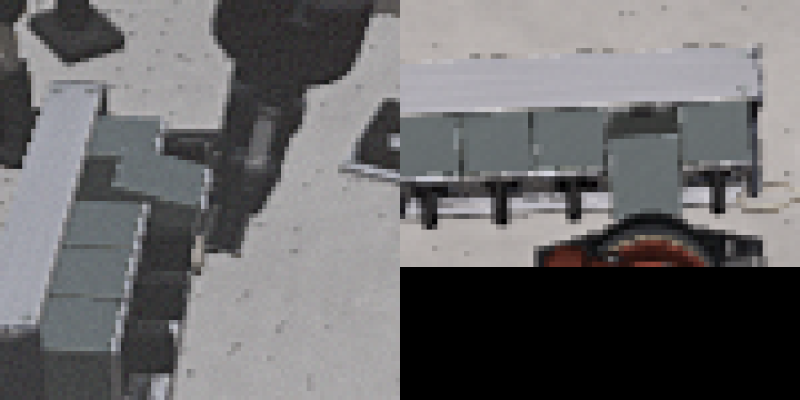

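Request:
step_arm:
  increments:
    - {"linear": [0,0,-0.3],"angular": [0,0,0],"fingers": 4}
    - {"linear": [0,0,-0.5],"angular": [0,0,0],"fingers": 4}
    - {"linear": [0,0,-0.5],"angular": [0,0,0],"fingers": 4}

```text
t: 8.65
tool_pos: [0.5317, 0.0012, 0.1243]
orientation: [[-0.969, -0.051, 0.241], [-0.05, 0.999, 0.013], [-0.241, 0.001, -0.971]]
contact_force: [0.3, -0.5, -0.8]
grip_width: 0.0068
finger_force: 58.8
```

Request:
step_arm:
  increments:
    - {"linear": [0,0,-0.6],"angular": [0,0,0],"fingers": 4}
    - {"linear": [0.1,0,-0.7],"angular": [0,0,0],"fingers": 4}
    - {"linear": [0.5,0,-0.5],"angular": [0,0,0],"fingers": 4}
    - {"linear": [0.8,0,-0.3],"angular": [0,0,0],"fingers": 4}
    - {"linear": [0.9,0,-0.2],"angular": [0,0,0],"fingers": 4}
    - {"linear": [0.9,0,-0.2],"angular": [0,0,0],"fingers": 4}
    - {"linear": [0.5,0,-0.2],"angular": [0,0,0],"fingers": 4}

```text
t: 9.35
tool_pos: [0.4022, -0.0049, 0.1743]
orientation: [[-0.97, -0.051, 0.239], [-0.05, 0.999, 0.014], [-0.239, 0.001, -0.971]]
contact_force: [-0.1, 0.2, -1.9]
grip_width: 0.0071
finger_force: 58.7
```

```bash
cat > fit.py <<'E'
from h import *
from scipy.optimize import minimize
I={'top':np.load('pics/t.npy').mean(2),'side':np.load('pics/s.npy').mean(2)}
win={}
for n in I:
    c=px(n,np.array([.439,-.226,.01])).round().astype(int); h=22 if n=='top' else 28
    win[n]=(c[0]-h,c[1]-h,2*h)
S=8
def boxes(ox):
    b=[(-35,ox,24,30),(-35,ox,-30,-24),(-35,-29,-30,30),(29,41,11,30),(29,41,-30,-11)]
    if ox>41:b.append((41,ox,-30,30))
    return b
def render(n,p,ox):
    u0,v0,L=win[n];m=np.zeros((L*S,L*S),np.uint8);c,s=np.cos(p[2]),np.sin(p[2])
    for x0,x1,y0,y1 in boxes(ox):
        P=np.array([px(n,np.array([p[0]+(c*x-s*y)/1e3,p[1]+(s*x+c*y)/1e3,z])) for x in(x0,x1) for y in(y0,y1) for z in(.005,.02)])
        H=cv2.convexHull(((P-[u0,v0]+.5)*S*16-8).round().astype(np.int32))
        cv2.fillPoly(m,[H],255,shift=4)
    return cv2.resize(m,(L,L),interpolation=cv2.INTER_AREA)/255.
def cost(p,ox,ns):
    e=0
    for n in ns:
        u0,v0,L=win[n];g=np.clip((150-I[n][v0:v0+L,u0:u0+L])/100,0,1);r=render(n,p,ox)
        e+=((g-r)**2).sum()
    return e
for ox in(35,41,44,47):
  for ns in(('top',),('side',),('top','side')):
    best=min((minimize(cost,[.435,-.225,np.radians(a)],(ox,ns),method='Nelder-Mead',options=dict(initial_simplex=[[.435,-.225,np.radians(a)],[.443,-.225,np.radians(a)],[.435,-.219,np.radians(a)],[.435,-.225,np.radians(a+5)]],xatol=1e-4,fatol=.01)) for a in(-15,)),key=lambda r:r.fun)
    print(ox,ns,best.fun.round(2),best.x[:2].round(4),np.degrees(best.x[2]).round(2))
E
python3 fit.py
```

```text
35 ('top',) 30.11 [ 0.4329 -0.2242] -14.46Traceback (most recent call last):
  File "fit.py", line 28, in <module>
    best=min((minimize(cost,[.435,-.225,np.radians(a)],(ox,ns),method='Nelder-Mead',options=dict(initial_simplex=[[.435,-.225,np.radians(a)],[.443,-.225,np.radians(a)],[.435,-.219,np.radians(a)],[.435,-.225,np.radians(a+5)]],xatol=1e-4,fatol=.01)) for a in(-15,)),key=lambda r:r.fun)
  File "fit.py", line 28, in <genexpr>
    best=min((minimize(cost,[.435,-.225,np.radians(a)],(ox,ns),method='Nelder-Mead',options=dict(initial_simplex=[[.435,-.225,np.radians(a)],[.443,-.225,np.radians(a)],[.435,-.219,np.radians(a)],[.435,-.225,np.radians(a+5)]],xatol=1e-4,fatol=.01)) for a in(-15,)),key=lambda r:r.fun)
              ~~~~~~~~^^^^^^^^^^^^^^^^^^^^^^^^^^^^^^^^^^^^^^^^^^^^^^^^^^^^^^^^^^^^^^^^^^^^^^^^^^^^^^^^^^^^^^^^^^^^^^^^^^^^^^^^^^^^^^^^^^^^^^^^^^^^^^^^^^^^^^^^^^^^^^^^^^^^^^^^^^^^^^^^^^^^^^^^^^^^^^^^^^^^^^^^^^^^^^^^^^^^^^^^^^^^^^^^^^^^^^^^^^^^^^^^^
    res = _minimize_neldermead(fun, x0, args, callback, bounds=bounds,
                               **options)
    fxr = func(xr)
    fx = function(np.copy(x), *(wrapper_args + args))
  File "fit.py", line 23, in cost
    u0,v0,L=win[n];g=np.clip((150-I[n][v0:v0+L,u0:u0+L])/100,0,1);r=render(n,p,ox)
                                                                    ~~~~~~^^^^^^^^
  File "fit.py", line 16, in render
    P=np.array([px(n,np.array([p[0]+(c*x-s*y)/1e3,p[1]+(s*x+c*y)/1e3,z])) for x in(x0,x1) for y in(y0,y1) for z in(.005,.02)])
                ~~^^^^^^^^^^^^^^^^^^^^^^^^^^^^^^^^^^^^^^^^^^^^^^^^^^^^^^^
  File "h.py", line 11, in px
    c=camera_params(n);p=np.array(c['camera_matrix'])@(np.array(c['R'])@X+np.array(c['t']));return p[:2]/p[2]
ValueError: time passes only in moves, steps and waits
```

```bash
sed -i 's/^from rig import .*/from rig import observe, capture, finish_job\nimport rig, functools\ncamera_params=functools.lru_cache(rig.camera_params)/' h.py; timeout 200 python3 fit.py
```

```text
35 ('top',) 30.11 [ 0.4329 -0.2242] -14.46
35 ('side',) 83.53 [ 0.4341 -0.2239] -14.38
35 ('top', 'side') 116.02 [ 0.4335 -0.2242] -14.79
41 ('top',) 29.96 [ 0.4329 -0.2242] -14.34
41 ('side',) 82.94 [ 0.434  -0.2242] -14.75
41 ('top', 'side') 115.44 [ 0.433  -0.2242] -14.43
44 ('top',) 12.85 [ 0.4325 -0.2244] -14.22
44 ('side',) 68.03 [ 0.4334 -0.2238] -14.98
44 ('top', 'side') 81.52 [ 0.433  -0.2242] -14.25
47 ('top',) 7.54 [ 0.4322 -0.224 ] -14.39
47 ('side',) 69.26 [ 0.4326 -0.2236] -14.06
47 ('top', 'side') 77.86 [ 0.4322 -0.2239] -14.43
```

```bash
python3 - <<'E'
from h import *
plan([([.3952,-.2144,.165],down(-14.4,.008))],4)
E
```

```text
t 9.35 [ 0.4022 -0.0049  0.1743]
{"linear":[0.09, -1.0, 0.02],"angular":[0.011, 0.064, 0.083],"fingers":4},
{"linear":[0.05, -1.0, 0.03],"angular":[0.011, 0.063, 0.082],"fingers":4},
{"linear":[0.0, -1.0, 0.04],"angular":[0.011, 0.063, 0.082],"fingers":4},
{"linear":[-0.04, -1.0, 0.04],"angular":[0.01, 0.063, 0.082],"fingers":4},
{"linear":[-0.08, -1.0, 0.04],"angular":[0.011, 0.064, 0.083],"fingers":4},
{"linear":[-0.13, -1.0, 0.05],"angular":[0.011, 0.064, 0.083],"fingers":4},
{"linear":[-0.17, -0.96, 0.05],"angular":[0.01, 0.062, 0.08],"fingers":4},
# [ 0.3952 -0.2145  0.1649]
```

Request:
step_arm:
  increments:
    - {"linear": [0.05,-0.5,0.01],"angular": [0.005,0.032,0.041],"fingers": 4}
    - {"linear": [0.09,-1.0,0.02],"angular": [0.011,0.064,0.083],"fingers": 4}
    - {"linear": [0.03,-1.0,0.03],"angular": [0.011,0.063,0.082],"fingers": 4}
    - {"linear": [0.0,-1.0,0.04],"angular": [0.011,0.063,0.082],"fingers": 4}
    - {"linear": [-0.06,-1.0,0.04],"angular": [0.01,0.063,0.082],"fingers": 4}
    - {"linear": [-0.1,-1.0,0.04],"angular": [0.011,0.064,0.083],"fingers": 4}
    - {"linear": [-0.15,-1.0,0.05],"angular": [0.011,0.064,0.083],"fingers": 4}
    - {"linear": [-0.1,-0.46,0.03],"angular": [0.005,0.03,0.039],"fingers": 4}
    - {"linear": [0,0,0],"angular": [0,0,0],"fingers": 4}
    - {"linear": [0,0,0],"angular": [0,0,0],"fingers": 4}

```text
t: 10.35
tool_pos: [0.3967, -0.2141, 0.1663]
orientation: [[-0.968, 0.249, 0.012], [0.249, 0.968, -0.001], [-0.012, 0.002, -1.0]]
contact_force: [0.3, -0.2, -1.5]
grip_width: 0.007
finger_force: 58.8
```

```bash
python3 - <<'E'
from h import *
snap('side','s3');snap('top','t3')
a=cv2.imread('pics/s3.png')[100:215,255:355];b=cv2.imread('pics/t3.png')[180:260,300:400]
out=np.zeros((460,800,3),np.uint8);out[:,:400]=cv2.resize(a,(400,460),interpolation=3);out[:320,400:]=cv2.resize(b,(400,320),interpolation=3)
cv2.imwrite('pics/c6.png',out)
plan([([.3952,-.2144,.110],down(-14.4,.008))],4)
E
```

```text
t 10.45 [ 0.3967 -0.2137  0.1665]
{"linear":[0.04, -0.02, 1.0],"angular":[0.002, 0.005, 0.001],"fingers":4},
{"linear":[0.03, -0.02, 0.88],"angular":[0.001, 0.005, -0.0],"fingers":4},
# [ 0.3951 -0.2144  0.11  ]
```

View pics/c6.png

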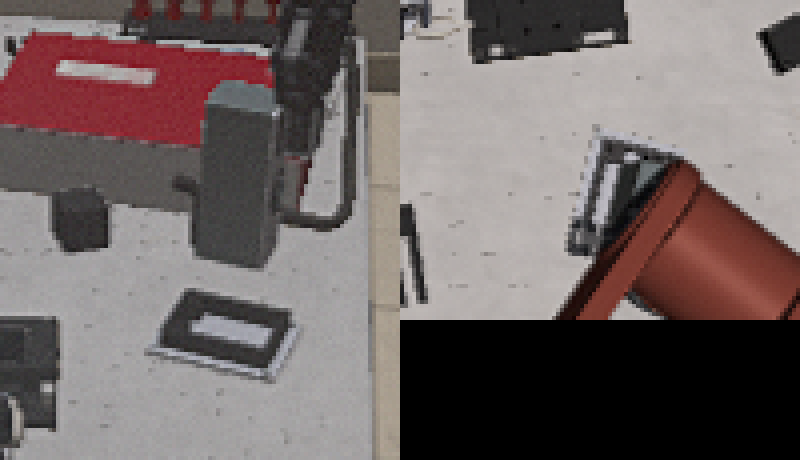

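Request:
step_arm:
  increments:
    - {"linear": [0,0,-0.3],"angular": [0,0,0.15],"fingers": 4}
    - {"linear": [0,0,0],"angular": [0,0,0.27],"fingers": 4}
    - {"linear": [0,0,0],"angular": [0,0,0.27],"fingers": 4}
    - {"linear": [0,0,0],"angular": [0,0,0.27],"fingers": 4}
    - {"linear": [0,0,0],"angular": [0,0,0.27],"fingers": 4}
    - {"linear": [0,0,0],"angular": [0,0,0.27],"fingers": 4}
    - {"linear": [0,0,0],"angular": [0,0,0.15],"fingers": 4}
    - {"linear": [0,0,0],"angular": [0,0,0],"fingers": 4}

```text
t: 11.25
tool_pos: [0.3969, -0.2138, 0.1758]
orientation: [[-0.441, 0.897, 0.014], [0.898, 0.441, -0.003], [-0.009, 0.011, -1.0]]
contact_force: [-0.5, 0.3, -1.4]
grip_width: 0.0071
finger_force: 58.9
```

```bash
python3 - <<'E'
from h import *
snap('side','s4')
a=cv2.imread('pics/s4.png')[100:200,265:345];cv2.imwrite('pics/c7.png',cv2.resize(a,(480,600),interpolation=3))
plan([([.3955,-.2144,.165],down(-14.4,.004)),([.3955,-.2144,.105],down(-14.4,.004))],4)
E
```

```text
t 11.3 [ 0.397  -0.214   0.1759]
{"linear":[0.0, -0.01, 0.06],"angular":[0.002, 0.003, -0.267],"fingers":4},
{"linear":[0.0, -0.01, 0.06],"angular":[0.002, 0.003, -0.267],"fingers":4},
{"linear":[0.01, -0.01, 0.06],"angular":[0.001, 0.003, -0.267],"fingers":4},
{"linear":[0.0, -0.01, 0.06],"angular":[0.002, 0.003, -0.267],"fingers":4},
{"linear":[0.01, -0.0, 0.06],"angular":[0.001, 0.003, -0.267],"fingers":4},
{"linear":[0.0, -0.0, 0.05],"angular":[0.002, 0.002, -0.267],"fingers":4},
{"linear":[0.01, -0.0, 0.01],"angular":[0.0, 0.001, -0.043],"fingers":4},
# [ 0.3954 -0.2142  0.165 ]
{"linear":[0.0, -0.0, 1.0],"angular":[0.0, -0.0, -0.0],"fingers":4},
{"linear":[0.0, -0.0, 1.0],"angular":[0.0, -0.0, -0.0],"fingers":4},
# [ 0.3956 -0.2143  0.105 ]
```

View pics/c7.png

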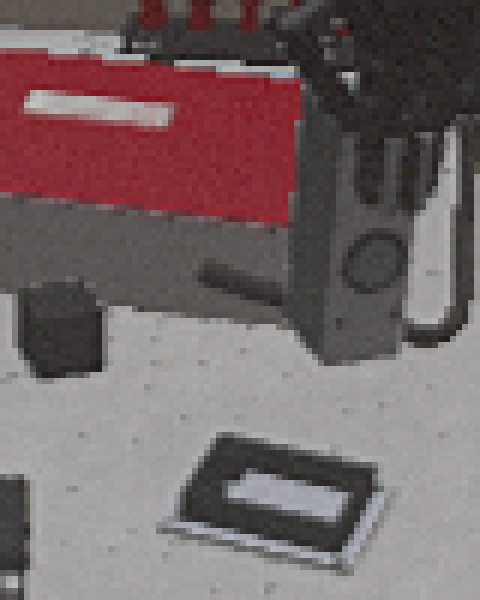

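The crop shows the round window and its dark collar at (375,260), so this is the wanted module. It hangs upright, and the rib side faces away from the camera. I'll turn it back and lower it.

Request:
step_arm:
  increments:
    - {"linear": [0,0,0],"angular": [0,0,-0.15],"fingers": 4}
    - {"linear": [0,-0.01,0.06],"angular": [0.002,0.003,-0.267],"fingers": 4}
    - {"linear": [0,-0.01,0.06],"angular": [0.002,0.003,-0.267],"fingers": 4}
    - {"linear": [0.01,-0.01,0.06],"angular": [0.002,0.003,-0.267],"fingers": 4}
    - {"linear": [0,-0.01,0.06],"angular": [0.002,0.003,-0.267],"fingers": 4}
    - {"linear": [0.01,0,0.06],"angular": [0,0.003,-0.267],"fingers": 4}
    - {"linear": [0,0,0.06],"angular": [0,0,-0.16],"fingers": 4}
    - {"linear": [0,0,0.7],"angular": [0,0,0],"fingers": 4}
    - {"linear": [0,0,0.7],"angular": [0,0,0],"fingers": 4}
    - {"linear": [0,0,0.3],"angular": [0,0,0],"fingers": 4}
    - {"linear": [0,0,0],"angular": [0,0,0],"fingers": 4}
    - {"linear": [0,0,0],"angular": [0,0,0],"fingers": 4}

```text
t: 12.5
tool_pos: [0.3964, -0.2157, 0.1145]
orientation: [[-0.968, 0.251, 0.006], [0.251, 0.968, -0.002], [-0.006, -0.0, -1.0]]
contact_force: [0.0, -0.3, -2.4]
grip_width: 0.0071
finger_force: 58.8
```

```bash
python3 - <<'E'
from h import *
snap('side','s5')
a=cv2.imread('pics/s5.png')[120:210,265:355];cv2.imwrite('pics/c8.png',cv2.resize(a,(540,540),interpolation=3))
s=observe();print(s['tool_pos'],s['orientation'].round(4).tolist(),s['contact_force'])
plan([([.3953,-.2144,.112],down(-14.4,.006))],4)
# predicted px: module foot corners if hovering as believed
Q=s['orientation']@np.diag([-1,1,-1])
for x,y,z in((-25,20,0),(25,20,0),(25,20,120),(-25,20,120)):
    print((x,y,z),((px('side',s['tool_pos']+Q@(np.array([x+38.4,y,z-87.5])/1e3))-[265,120]+.5)*6).round())
E
```

```text
[ 0.39688905 -0.21605027  0.11503529] [[-0.9679, 0.2512, 0.0067], [0.2512, 0.9679, -0.0024], [-0.0071, -0.0006, -1.0]] [ 0.90701713  0.12866377 -0.56942266]
t 12.55 [ 0.3969 -0.2161  0.115 ]
{"linear":[0.07, 0.04, 0.1],"angular":[-0.001, 0.002, -0.005],"fingers":4},
# [ 0.3952 -0.2144  0.112 ]
(-25, 20, 0) [325. 379.]
(25, 20, 0) [226. 356.]
(25, 20, 120) [240. 134.]
(-25, 20, 120) [346. 155.]
```

View pics/c8.png

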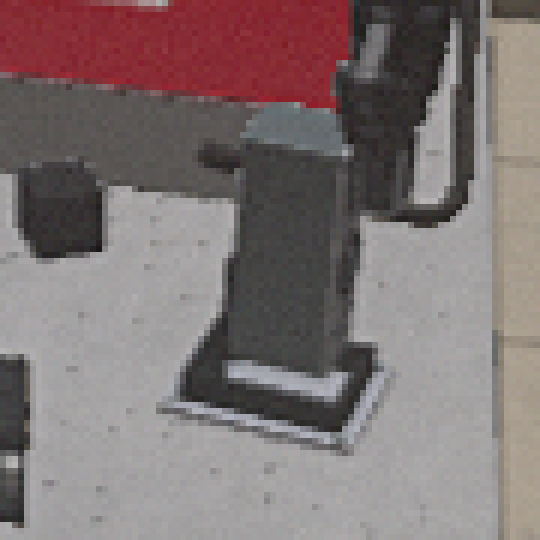

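Request:
step_arm:
  increments:
    - {"linear": [0.05,0.05,0.1],"angular": [0,0.002,-0.004],"fingers": 4}
    - {"linear": [0,0,0.12],"angular": [0,0,0],"fingers": 4}
    - {"linear": [0,0,0.12],"angular": [0,0,0],"fingers": 4}
    - {"linear": [0,0,0],"angular": [0,0,0],"fingers": 4}
    - {"linear": [0,0,0],"angular": [0,0,0],"fingers": 4}

```text
t: 13.05
tool_pos: [0.395, -0.2137, 0.1036]
orientation: [[-0.968, 0.25, 0.004], [0.25, 0.968, -0.001], [-0.004, 0.0, -1.0]]
contact_force: [0.7, -0.6, -2.1]
grip_width: 0.0068
finger_force: 58.8
```

Request:
step_arm:
  increments:
    - {"linear": [0,0,0.1],"angular": [0,0,0],"fingers": 4}
    - {"linear": [0,0,0.1],"angular": [0,0,0],"fingers": 4}
    - {"linear": [0,0,0],"angular": [0,0,0],"fingers": 4}
    - {"linear": [0,0,0],"angular": [0,0,0],"fingers": 4}

```text
t: 13.45
tool_pos: [0.395, -0.2137, 0.0976]
orientation: [[-0.968, 0.25, 0.004], [0.25, 0.968, -0.001], [-0.004, 0.0, -1.0]]
contact_force: [-0.2, 0.1, -1.1]
grip_width: 0.0071
finger_force: 58.8
```

Request:
step_arm:
  increments:
    - {"linear": [0,0,0.06],"angular": [0,0,0],"fingers": 4}
    - {"linear": [0,0,0.06],"angular": [0,0,0],"fingers": 4}
    - {"linear": [0,0,0],"angular": [0,0,0],"fingers": 4}
    - {"linear": [0,0,0],"angular": [0,0,0],"fingers": 4}

```text
t: 13.85
tool_pos: [0.3951, -0.2138, 0.0941]
orientation: [[-0.968, 0.25, 0.004], [0.25, 0.968, -0.001], [-0.004, 0.0, -1.0]]
contact_force: [0.0, -0.5, -1.6]
grip_width: 0.007
finger_force: 58.8
```

Request:
step_arm:
  increments:
    - {"linear": [0,0,0.04],"angular": [0,0,0],"fingers": 4}
    - {"linear": [0,0,0],"angular": [0,0,0],"fingers": 4}
    - {"linear": [0,0,0],"angular": [0,0,0],"fingers": 4}

```text
t: 14.15
tool_pos: [0.3952, -0.2138, 0.093]
orientation: [[-0.968, 0.25, 0.004], [0.25, 0.968, -0.001], [-0.004, 0.0, -1.0]]
contact_force: [-0.2, 0.5, -1.3]
grip_width: 0.0067
finger_force: 58.8
```

Weight still reads about -1.5 N, so there is no floor contact yet. I'll continue in 1 mm steps.

Request:
step_arm:
  increments:
    - {"linear": [0,0,0.035],"angular": [0,0,0],"fingers": 4}
    - {"linear": [0,0,0],"angular": [0,0,0],"fingers": 4}
    - {"linear": [0,0,0],"angular": [0,0,0],"fingers": 4}

```text
t: 14.45
tool_pos: [0.3952, -0.2139, 0.0929]
orientation: [[-0.968, 0.25, 0.004], [0.25, 0.968, -0.001], [-0.004, 0.0, -1.0]]
contact_force: [-4.2, 1.9, 5.3]
grip_width: 0.0071
finger_force: 60.0
```

Request:
step_arm:
  increments:
    - {"linear": [0,0,0.03],"angular": [0,0,0],"fingers": 4}
    - {"linear": [0,0,0],"angular": [0,0,0],"fingers": 4}
    - {"linear": [0,0,0],"angular": [0,0,0],"fingers": 4}

```text
t: 14.75
tool_pos: [0.3952, -0.214, 0.0929]
orientation: [[-0.968, 0.25, 0.003], [0.25, 0.968, -0.001], [-0.003, 0.0, -1.0]]
contact_force: [-5.8, 3.6, 11.5]
grip_width: 0.007
finger_force: 60.9
```

Request:
step_arm:
  increments:
    - {"linear": [0,0,-0.03],"angular": [0,0,0],"fingers": 6}
    - {"linear": [0,0,0],"angular": [0,0,0],"fingers": 10}
    - {"linear": [0,0,0],"angular": [0,0,0],"fingers": 18}
    - {"linear": [0,0,0],"angular": [0,0,0],"fingers": 28}
    - {"linear": [0,0,0],"angular": [0,0,0],"fingers": 28}
    - {"linear": [0,0,0],"angular": [0,0,0],"fingers": 28}
  grip_force: 20

```text
t: 15.35
tool_pos: [0.3951, -0.2138, 0.0918]
orientation: [[-0.968, 0.25, 0.004], [0.25, 0.968, -0.001], [-0.004, 0.0, -1.0]]
contact_force: [-0.3, 0.0, 0.2]
grip_width: 0.028
finger_force: 0.0
```

Request:
step_arm:
  increments:
    - {"linear": [0.03,0,-0.1],"angular": [0,0,0],"fingers": 28}
    - {"linear": [0.03,0,-0.4],"angular": [0,0,0],"fingers": 28}
    - {"linear": [0.03,0,-0.7],"angular": [0,0,0],"fingers": 28}
    - {"linear": [0,0,-0.9],"angular": [0,0,0],"fingers": 28}
    - {"linear": [0,0,-0.9],"angular": [0,0,0],"fingers": 28}
    - {"linear": [0,0,-0.9],"angular": [0,0,0],"fingers": 28}
    - {"linear": [0,1,-0.6],"angular": [0,0,0],"fingers": 28}
    - {"linear": [0,1,-0.3],"angular": [0,0,0],"fingers": 28}
    - {"linear": [0,1,0],"angular": [0,0,0],"fingers": 28}
    - {"linear": [0,1,0],"angular": [0,0,0],"fingers": 28}
    - {"linear": [0,0.5,0],"angular": [0,0,0],"fingers": 28}
    - {"linear": [0,0,0],"angular": [0,0,0],"fingers": 28}

```text
t: 16.55
tool_pos: [0.426, -0.0808, 0.237]
orientation: [[-0.969, 0.247, 0.006], [0.247, 0.969, -0.001], [-0.006, 0.0, -1.0]]
contact_force: [-0.5, 0.3, -0.2]
grip_width: 0.0282
finger_force: 0.0
```

```bash
python3 - <<'E'
from h import *
snap('side','s6');snap('top','t6')
a=cv2.imread('pics/s6.png')[120:210,265:355];b=cv2.imread('pics/t6.png')[140:260,220:400]
out=np.zeros((540,800,3),np.uint8);out[:400,:400]=cv2.resize(a,(400,400),interpolation=3);out[:267,400:]=cv2.resize(b,(400,267),interpolation=3)
cv2.imwrite('pics/c9.png',out)
Q=Ro.from_euler('z',-14.4,degrees=True).as_matrix()
for x,y,z in((-25,20,0),(25,20,0),(25,20,120),(-25,20,120)):
    print((x,y,z),((px('side',np.array([.4324,-.2239,.005])+Q@(np.array([x,y,z])/1e3))-[265,120]+.5)*4.444).round())
d=np.load('pics/t6.npy')
for q in((25,0,120),(10,10,120),(15,-10,120)):
    u,v=px('top',np.array([.4324,-.2239,.005])+Q@(np.array(q)/1e3));print(u,v,w('top',d,round(u),round(v)))
E
```

```text
(-25, 20, 0) [242. 311.]
(25, 20, 0) [169. 295.]
(25, 20, 120) [178. 134.]
(-25, 20, 120) [256. 149.]
363.0777313452488 222.16552631669987 [ 0.45700772 -0.22905904  0.13065706]
358.6062545056041 226.17203770941978 [ 0.44505695 -0.21739708  0.12847982]
365.5110941525901 226.24321978637792 [ 0.44514602 -0.2383437   0.12786258]
```

View pics/c9.png

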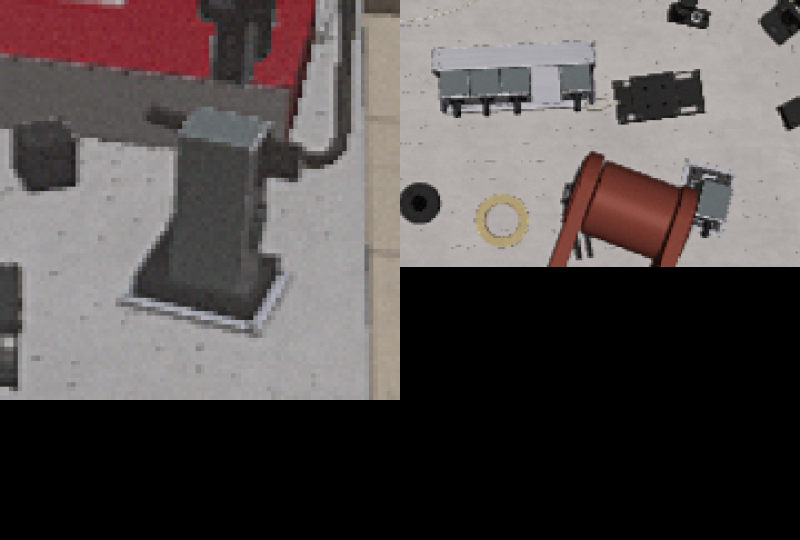

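```bash
python3 -c "
from h import *
print(finish_job())"
```

```text
the job is handed in; nothing more can be done
None
```

The round-window module stands upright and released in the dock, rib side to the notch. Floor contact came within about 1 mm of the expected height, the last picture shows the other four modules still in the rack, and the job was handed in at about 17 s.

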